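Idle the drying fan, work the sagging bolt free and hold the pen gate ajar

TASK

Turn the drying-fan dial anticlockwise until its pointer meets the one long, thick tick, and let go of it. Then take the knob of the gate's bolt, lift the sagging bolt so that its tooth clears the keeper's bent-up lip, draw it fully back, and swing the gate towards you by that knob until about 80 mm stand open at the latch post. Finish while still gripping the knob and holding the gate still and ajar against its closing spring; leave the cup, brush and hammer alone.

Things in the scene. Friction and masses are not known exactly. Their poses are not given: they have to be found in the camera images.
- pen: Fixed open-topped drying pen of dark steel, 250 mm deep (x), 405 wide (y), 130 high, with white ceramic shells inside up to 82 high. Origin on the table under the middle of its front; x points into the pen (away from the robot at yaw 0), y left, towards the latch post. The gate closes the front, in the plane x = 10 mm.
- gate_hinge (a point): Point on the gate's vertical hinge line at the height of the gate's top (130 mm), at (10, -170) mm in the pen's frame. Its axes turn with the gate: y runs from the hinge along the gate to the latch edge, 308 mm away; x is the pen's x when shut.
- gate (a joint): Gate angle in rad: 0 shut (as at the start), growing as the latch edge swings out towards the robot (counter-clockwise from above), at most 1.2. A spring closes it: 0.5 Nm when shut plus 1 Nm per rad. The gap at the latch edge is about 308 mm x sin(angle).
- bolt: Steel barrel bolt, 0.21 to 0.42 kg: a 12 mm rod, 212 long, along the gate's top, its axis 150 above the table when sagged, in two tall guide straps (tops 171 high), with upright knob and a tooth at the nose hanging to 133 high. It lifts up to 20 mm and falls back if let go. Origin: on the hinge line at table height when shot and sagged, so its height is the lift; axes of gate_hinge.
- bolt_knob (a point): Middle of the bolt's upright cylindrical knob, 22 mm diameter, 40 tall, on a 10 mm stem: 195 mm above the table when sagged (knob 175 to 215), 220 mm from the hinge line along the gate when the bolt is shot. Axes of gate_hinge. Nothing else near reaches above 171 mm, but for the keeper's front cheek (184) about 100 mm away.
- draw (a joint): How far the bolt is drawn back, in m, towards the hinge (-y of gate_hinge): 0 fully shot, 0.045 fully drawn. Starts at 0 to 0.003. Friction 1.5 N. The lip blocks it at 0.004 unless the bolt is lifted over 9 mm (14 to 18 is safe) and kept lifted for the first 25 mm of the draw. The gate can swing once it exceeds 0.03.
- keeper_lip (a point): Middle of the top of the bent-up lip of the steel keeper on the latch post: (10, 155, 142) mm in the pen's frame, 10 mm wide along y. The bolt's 8 mm long tooth starts 4 mm beyond it, hanging 9 mm below its top. A 184 mm high front cheek on the robot's side of the rod bars the gate until the nose is drawn past it; lifting alone does not free it.
- dial (a joint): Dial angle in rad, growing clockwise seen from above. The long thick tick is at 1.40 (the fifth of 14 ticks, 0.35 apart from 0 up); starts between 1.9 and 2.8 and stays where it is left (friction 0.04 Nm).
- dial_grip (a point): Grip point on the dial's axis, 100 mm above the table. The dial: a black 52 mm disc with an upright bar grip 44 long, 14 thick, top 114 mm above the table, on a fixed dark-topped grey control box 130 x 130 x 70 high. The bar lies along this point's x; the white pointer is on its -x end. At dial angle 0 these axes are the box's.
- dial_pointer (a point): Tip of the white pointer, 33 mm from the dial's axis.
- dial_mark (a point): Middle of the long thick white tick on the control box's top, 45 mm from the dial's axis.
- pour_cup: Bystander: loose white ceramic pouring cup, widest 76 mm, 90 high, standing on the table; origin at the middle of its foot.
- brush: Bystander: loose slurry brush, 200 mm long, lying on the table; origin under its middle.
- hammer: Bystander: loose hammer, 260 mm long, lying on the table; origin under its middle.
Mind the look-alikes: they are no part of the job. There is more than one size of the part that bears dial; the job needs the smallest.

How it is judged:
On the way, in this order (a step that is already met when the one before it is completed fails the run):
1. the fan dial stands at the long tick and is let go (value of joint dial between 1.28 and 1.52 rad and distance between the grasp point and dial_grip above 0.05 m), for 0.3 s.
2. the bolt, lifted off its rest, has its tooth over the keeper's lip (value of joint draw above 0.008 m and height (world z) of bolt above 0.007 m), for 0.05 s.
3. the bolt is drawn clear of the keeper (value of joint draw above 0.032 m), for 0.2 s.
At the end, for the whole second after the job is handed in: The dial is within 0.12 rad of the long tick; the bolt is drawn back more than 30 mm; the gate stands still (under 0.05 rad/s) at 0.16 to 0.40 rad (a gap of about 50 to 120 mm), the fingers still gripping the bolt with more than 2 N (value of joint dial between 1.28 and 1.52 rad and value of joint draw above 0.03 m and value of joint gate between 0.16 and 0.4 rad and velocity of joint gate between -0.05 and 0.05 rad/s and contact force between the fingers and bolt above 2 N); the arm keeps its last pose, push and grip.
It fails at once if the pour cup is moved more than 25 mm (distance of pour_cup from where it was at the start of the episode above 0.025 m).
It fails at once if the brush is moved more than 25 mm (distance of brush from where it was at the start of the episode above 0.025 m).
It fails at once if the hammer is moved more than 25 mm (distance of hammer from where it was at the start of the episode above 0.025 m).
It also fails if it takes over 58 s, if anything falls off the work surface, if the arm or the gripper's body presses on something with over 40 N, if the wrist force passes 120 N, or if a joint passes its speed limit or range.

ROBOT

A 6-joint arm with a two-finger parallel gripper is mounted at the origin on the work surface. World frame = base frame: x ahead of the robot, y to its left, z up, the work surface at z = 0. Lengths are in m, angles in rad, forces in N, time in s.
With the tool pointing down it reaches from about 0.35 to 0.775 m from the base axis. Payload 7.3 kg.
Tool frame: the origin (TCP) lies midway between the tips of the shut fingers; the grasp point (between the pads) lies 19 mm behind it; x points along the fingers, z is the direction in which the jaws open and shut, and the axes are right-handed (so a half turn about x gives the same grasp; the last joint's range is limited). The gripper opens to 92 mm and grips with 3 to 60 N. Pads are 19 mm wide; open, the fingers measure 130 mm over their backs; the gripper's body (75 mm by 190 mm) begins 47 mm behind the grasp point.
Start: joints at [-0.146, 0.342, 1.524, -0, 1.275, -0.146], TCP at [0.525, 0, 0.203] pointing down, gripper open.
Joint ranges: [-2.53, 2.53], [-0.77, 2.02], [0.04, 2.7], [-1, 4.14], [0.28, 2.66], [-3.11, 3.11]. Speed limits (rad/s): [2.57, 2.57, 3.14, 3.14, 3.14, 3.14].

INTERFACE

Orientations are given as a unit quaternion [w, x, y, z].
In Python, from rig import bot gives the robot as it stands. The module is installed in compiled form; this text tells all that it offers.
- The arm moves only by the tool play_rows, never from a script. Its argument "series" is a list of rows, each a list of 6 numbers: the shift along the tool's x, y, z in cm, then the turn, a rotation vector about the tool's x, y, z in rad. In form: [[dx, dy, dz, ax, ay, az], ...]. A call has 1 to 20 rows; each row is the pose to reach, as a shift and turn from the pose commanded when the call began, along the tool's axes at that moment; what a row does not reach only later rows make up. A row lasts 1/10 s, in which the tool goes at most 50 mm and 8.59 degrees, less where a joint would pass 70% of its speed; a pose out of reach is approached as far as the arm can. A call with a gripper value outside its range is refused whole. "fingers" is the gripper command: -1 is shut, 1 is fully open, values between are in proportion, set as the call begins (left out, the last holds). The fingers move at their own pace and stop on an object; "grip_force" is the grip in N (left out, the last holds). Time passes only in rows, so rows that repeat a pose let the fingers close. It gives the time, the measured TCP pose, the force and the opening at its end, in the units of the state.
- bot.get_state(): the state, without advancing time (a new reading comes with each control period).
- bot.capture(name): name is "scene" or "side" or "wrist"; returns a dict with "img" (400x640x3 uint8, red, green, blue), "depth" (400x640 float32, m along the optical axis (not along the pixel's ray), 0 where there is no reading), "K" (3x3 intrinsics, pixels), "k1" (the pictures are not rectified: a ray, as slopes to the right and down, at radius r is drawn at 1 + k1 r^2 times it, then the intrinsics apply), "R" (3x3) and "t" (3): a world point X has camera coordinates R X + t; the wrist camera has in their place "hand_eye" (4x4, takes a point from camera to tool coordinates, whose origin is the TCP and whose axes are the tool frame's). Camera axes: x right, y down, z forward; pixel columns grow to the right and rows downward; lengths in m; the calibration is good to about 2 mm. A picture is of the moment at which its call begins: read the wrist's pose just before it.
- bot.finish_job(): hands the job in, once; it reports no verdict.
Trained networks look in the newest picture that a camera, given by its name, has taken for a name from the list of things; names that differ only in an ending like _2 or _b are one class to them, and where a whole thing is asked for, a point or a joint stands for the part that bears it (a point fixed in the world has none). Each returns a list of dicts, best first, with "score" (0 to 1); they miss things now and then, are a little off and sometimes report something else, mostly with a low value. They report only what shows in the picture. A call takes as long as a camera call. They do not tell look-alikes from the thing itself.
- bot.boxes_of(camera, label): "xyz" ([x, y, z] in m, in world coordinates, good to about 4 mm: the middle of the surface that is visible of it).
- bot.cut_out(camera, label): "mask" (400x640 bool, what is visible of it).
The state is a dict: "time_s": time; "q": joint angles; "dq": joint speeds; "joint_torque": joint torques, N m; "eef_pos": TCP position; "tool_rot": TCP orientation; "force": force on the tool from outside, world axes, zero at the start; "moment": the same for the moment, N m; "finger_gap": opening from 0.0 (shut) to 1.0 (fully open).
Only numpy, scipy, OpenCV 4.12 (cv2) and the standard library are available. Lean on these libraries where they do the work, as an engineer would, in place of code of your own. Each camera call takes 0.05 s, during which the arm holds its last target.

## Working session

There is one attempt and no reset: what is moved stays moved. The work goes in short steps, Python scripts to look and compute and a tool call to move; the robot and the scene stay as the last step left them, time stands still between calls to the robot, and variables do not carry over. Pictures are saved under pics/ and viewed, and the job is handed in when it is done.

Besides the shell and the picture viewer there is one more tool, called after "Call:" as a command line: name --pt "numbers of a row" for each row, then --argument value for the rest. play_rows: Moves the arm, as the interface text tells. Its arguments: {"type":"object","properties":{"series":{"type":"array","items":{"type":"array","items":{"type":"number"}}},"fingers":{"type":"number"},"grip_force":{"type":"number"}},"required":["series"]}

```bash
mkdir -p pics
cat > h.py <<'E'
import numpy as np, cv2
from rig import bot
def save(c,name,box=None,scale=1):
    im=c['img'][:,:,::-1]
    if box: im=im[box[1]:box[3],box[0]:box[2]]
    if scale!=1: im=cv2.resize(im,None,fx=scale,fy=scale,interpolation=cv2.INTER_CUBIC)
    cv2.imwrite('pics/'+name,im)
def quatR(q):
    w,x,y,z=q
    from scipy.spatial.transform import Rotation as Ro
    return Ro.from_quat([x,y,z,w]).as_matrix()
def world(c,u,v,d=None,st=None,z=None):
    K=c['K'];k1=c['k1']
    xd=np.array([(u-K[0,2])/K[0,0],(v-K[1,2])/K[1,1]])
    x=xd.copy()
    for _ in range(20): x=xd/(1+k1*(x@x))
    ray=np.array([x[0],x[1],1.])
    if 'R' in c: R=c['R'].T; o=-R@c['t']
    else:
        T=np.eye(4);T[:3,:3]=quatR(st['tool_rot']);T[:3,3]=st['eef_pos'];T=T@c['hand_eye'];R=T[:3,:3];o=T[:3,3]
    if z is not None:
        w=R@ray; return o+w*(z-o[2])/w[2]
    if d is None: d=c['depth'][int(round(v)),int(round(u))]
    return o+R@(ray*d)
def proj(c,X,st=None):
    if 'R' in c: p=c['R']@X+c['t']
    else:
        T=np.eye(4);T[:3,:3]=quatR(st['tool_rot']);T[:3,3]=st['eef_pos'];T=T@c['hand_eye'];p=T[:3,:3].T@(X-T[:3,3])
    x=p[:2]/p[2]; x=x*(1+c['k1']*(x@x)); return c['K'][:2,:2]@x+c['K'][:2,2]
E
python3 - <<'E'
from h import *
s=bot.get_state();print({k:np.round(v,3) for k,v in s.items()})
for n in ['scene','side','wrist']:
    s=bot.get_state();c=bot.capture(n);save(c,n+'0.png')
    for l in ['dial','dial_grip','dial_pointer','dial_mark','bolt','bolt_knob','keeper_lip','gate_hinge','pen','pour_cup','brush','hammer']:
        try: r=bot.boxes_of(n,l)
        except Exception as e: print(n,l,e);continue
        print(n,l,[(np.round(x['xyz'],3).tolist(),round(x['score'],2),proj(c,np.array(x['xyz']),s).round().tolist()) for x in r[:4]])
E
```

```text
{'time_s': np.float64(0.0), 'q': array([-0.146,  0.343,  1.525, -0.   ,  1.275, -0.146]), 'dq': array([-0.   ,  0.001, -0.   , -0.002,  0.002,  0.   ]), 'joint_torque': array([ 1.0000e-03, -4.3125e+01, -2.4422e+01,  7.2000e-02,  5.6000e-02,
       -0.0000e+00]), 'eef_pos': array([0.525, 0.   , 0.202]), 'tool_rot': array([0.707, 0.   , 0.708, 0.   ]), 'force': array([ 0.267,  0.296, -0.268]), 'moment': array([-0.032,  0.024, -0.013]), 'finger_gap': np.float64(0.998)}
scene dial [([0.3, 0.521, 0.103], 0.75, [516.0, 285.0]), ([0.649, 0.522, 0.108], 0.66, [425.0, 385.0]), ([0.437, 0.31, 0.083], 0.64, [409.0, 268.0])]
scene dial_grip [([0.651, 0.518, 0.105], 0.95, [422.0, 384.0]), ([0.437, 0.304, 0.077], 0.86, [407.0, 268.0])]
scene dial_pointer [([0.65, 0.518, 0.104], 0.82, [423.0, 384.0]), ([0.3, 0.517, 0.099], 0.61, [513.0, 285.0]), ([0.436, 0.304, 0.084], 0.52, [407.0, 266.0])]
scene dial_mark [([0.455, 0.313, 0.072], 0.59, [405.0, 275.0]), ([0.632, 0.495, 0.089], 0.58, [418.0, 373.0]), ([0.331, 0.53, 0.09], 0.57, [511.0, 298.0])]
scene bolt [([0.584, 0.026, 0.156], 0.82, [294.0, 217.
[... 1702 characters left out ...]
7, -0.238, 0.014], 0.43, [332.0, 280.0])]
wrist dial [([0.426, -0.229, 0.02], 0.48, [252.0, 333.0])]
wrist dial_grip [([0.58, 0.023, 0.156], 0.51, [391.0, 189.0])]
wrist dial_pointer []
wrist dial_mark []
wrist bolt [([0.579, 0.025, 0.156], 0.81, [390.0, 187.0]), ([0.575, 0.02, 0.131], 0.29, [378.0, 185.0])]
wrist bolt_knob [([0.581, 0.026, 0.156], 0.81, [392.0, 185.0])]
wrist keeper_lip [([0.577, 0.127, 0.157], 0.58, [398.0, 40.0])]
wrist gate_hinge [([0.575, 0.02, 0.135], 0.86, [379.0, 186.0]), ([0.682, 0.051, 0.058], 0.39, [469.0, 140.0])]
wrist pen [([0.68, 0.049, 0.057], 0.93, [467.0, 141.0])]
wrist pour_cup []
wrist brush [([0.421, -0.228, 0.018], 0.68, [249.0, 331.0])]
wrist hammer []
```

View pics/scene0.png

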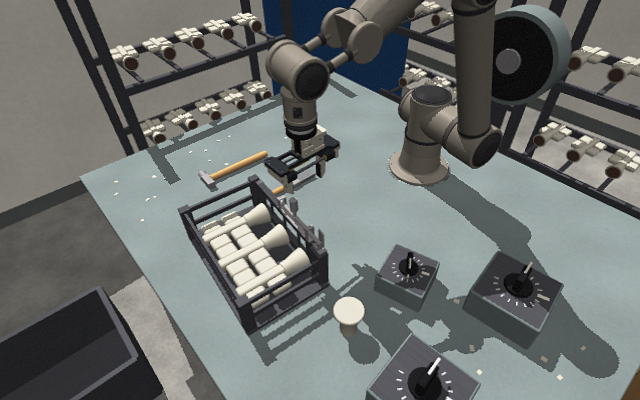

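View pics/side0.png

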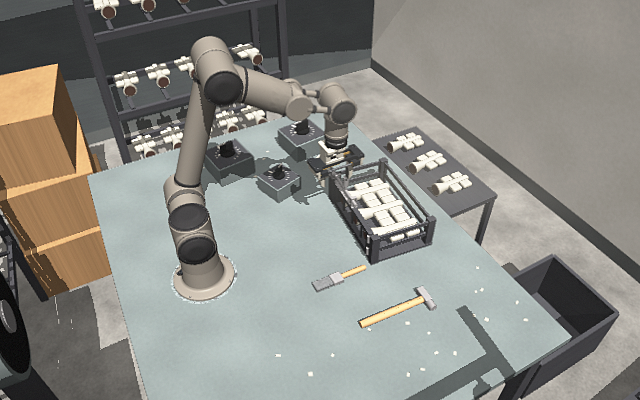

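View pics/wrist0.png

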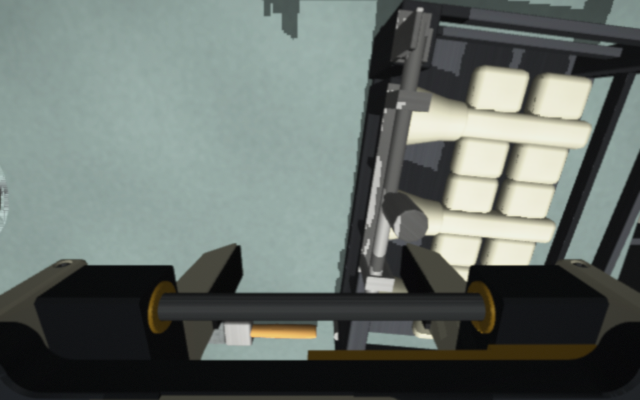

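Run:
```python
from h import *
c=bot.capture('scene');save(c,'scene_crop.png',(370,230,570,400),4)
# dial top points: plane at box top heights via depth
for l in [(437,304),(650,518),(300,517)]: pass
for (u,v) in [(407,268),(423,384),(513,285),(405,262)]: print(u,v,world(c,u,v).round(3))
```

```text
407 268 [0.449 0.312 0.095]
423 384 [0.667 0.524 0.146]
513 285 [0.317 0.519 0.118]
405 262 [0.426 0.289 0.078]
```

View pics/scene_crop.png

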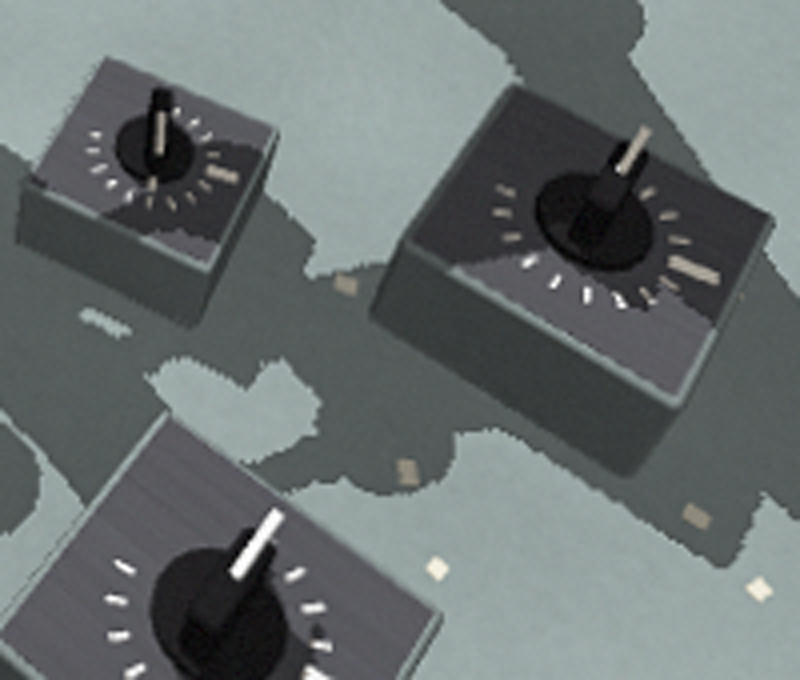

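The candidates are the small box at scene (408,268), a middle one at (516,285) and a large one at (422,384). The smallest, at (408,268), fits: its box top is about 70 mm high. Next I'll look at it from above with the wrist camera.

Run:
```python
from h import *
s=bot.get_state();c=bot.capture('wrist');print(c['hand_eye'].round(3),c['K'],c['k1'])
s=dict(s)
for p in [(0.44,0.2,0.3),(0.44,.17,.28),(.44,.22,.28)]:
    s['eef_pos']=np.array(p);print(p,proj(c,np.array([.437,.3,.1]),s))
c=bot.capture('scene')
for X in [(.43,.3,.07)]:
  for d in [(-.065,-.065),(.065,-.065),(.065,.065),(-.065,.065)]: print(proj(c,np.array(X)+[d[0],d[1],0]))
```

```text
[[-0.002 -0.31   0.951 -0.182]
 [-0.    -0.951 -0.31   0.085]
 [ 1.    -0.001  0.001  0.001]
 [ 0.     0.     0.     1.   ]] [[305.70424121   0.         321.09248762]
 [  0.         305.70424121 205.57846498]
 [  0.           0.           1.        ]] -0.003695987718080577
(0.44, 0.2, 0.3) [317.46337753  92.11298923]
(0.44, 0.17, 0.28) [317.17743335  61.77487396]
(0.44, 0.22, 0.28) [317.35973917 110.17643455]
[404.03106978 240.30809711]
[371.87839673 265.59872988]
[410.40775051 297.66560163]
[442.57550629 268.64620147]
```

Call:
play_rows --pt "-3 4 -2 0 0 0" --pt "-6 8 -5 0 0 0" --pt "-9 12 -8 0 0 0" --pt "-9 16 -9 0 0 0" --pt "-9 19 -9 0 0 0" --pt "-9 20 -9 0 0 0" --pt "-9 20 -9 0 0 0" --pt "-9 20 -9 0 0 0"

```text
time_s: 2.9
eef_pos: [0.4351, 0.1992, 0.2921]
tool_rot: [0.707, -0.0, 0.707, -0.0]
force: [-0.0, 0.1, 0.1]
finger_gap: 0.996
```

Run:
```python
from h import *
s=bot.get_state();print(s['eef_pos'],s['tool_rot'],s['time_s']);c=bot.capture('wrist');save(c,'w1.png')
for l in ['dial','dial_grip','dial_pointer','dial_mark']:
    print(l,[(np.round(x['xyz'],3).tolist(),round(x['score'],2),proj(c,np.array(x['xyz']),s).round().tolist()) for x in bot.boxes_of('wrist',l)[:3]])
```

```text
[0.43510328 0.19923604 0.29209809] [ 7.06855945e-01 -3.06722915e-04  7.07357385e-01 -3.28984592e-04] 2.9
dial [([0.43, 0.3, 0.075], 0.6, [316.0, 92.0])]
dial_grip [([0.434, 0.304, 0.083], 0.93, [319.0, 88.0])]
dial_pointer [([0.434, 0.302, 0.08], 0.67, [320.0, 90.0])]
dial_mark [([0.432, 0.306, 0.07], 0.98, [318.0, 87.0])]
```

View pics/w1.png

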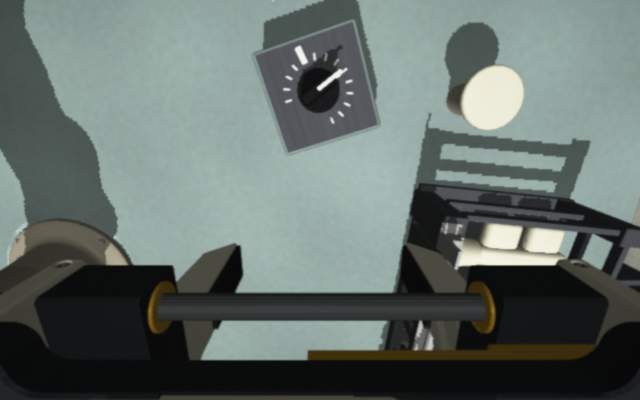

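Run:
```python
from h import *
c=bot.capture('wrist');save(c,'w1c.png',(245,10,390,160),5)
```

```text
(no output)
```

View pics/w1c.png

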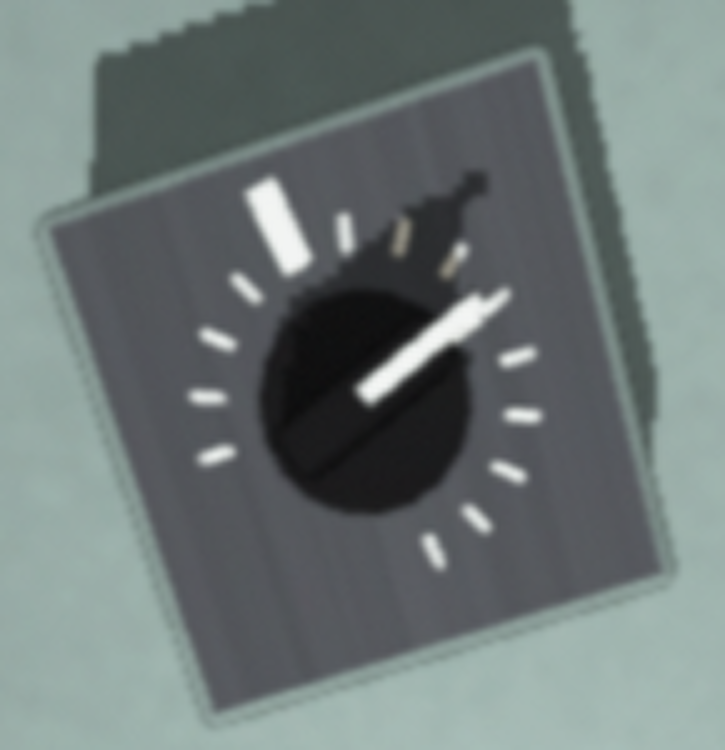

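Run:
```python
from h import *
s=bot.get_state();c=bot.capture('wrist')
f=lambda p,z: world(c,245+p[0]/5-.4,10+p[1]/5-.4,st=s,z=z)
t=[(215,455),(207,397),(218,340),(247,288),None,(345,233),(401,238),(455,260),None,(517,357),(522,415),(508,472),(477,519),(433,552)]
P=[];I=[]
for i,p in enumerate(t):
    if p: P.append(f(p,.07)[:2]);I.append(i)
P=np.array(P)
from scipy.optimize import least_squares
r=least_squares(lambda q:np.hypot(*(P-q[:2]).T)-q[2],[.43,.3,.04]);C=r.x[:2];print(r.x,np.abs(r.fun).max())
a=np.array([np.arctan2(*(p-C)[::-1]) for p in P])
a0=np.angle(np.exp(1j*(a+.35*np.array(I))).mean());print('a0',a0,np.angle(np.exp(1j*(a+.35*np.array(I)-a0))).round(3))
L=f((280,228),.07)[:2]-C;print('long',np.hypot(*L),(a0-np.arctan2(L[1],L[0]))%6.283)
for z in (.112,.114,.116):
    A=f((368,395),z);B=f((480,307),z);d=(B-A)[:2];w=np.arctan2(d[1],d[0]);print(z,A,B,'ang',w,'dial',(a0-w)%6.283)
print(world(c,319,90,st=s), [world(c,245+u/5,10+v/5,st=s).round(3) for u,v in[(425,350),(325,450),(400,470),(150,300),(40,40)]])
cx=[f(p,.07) for p in[(45,225),(542,55),(668,570),(213,715)]];print(np.array(cx).round(3),np.mean(cx,0))
```

```text
[0.43232654 0.30170219 0.03914273] 0.0004305426613108454
a0 -2.8448943738108796 [ 0.001  0.001  0.005 -0.002 -0.     0.002 -0.005  0.001  0.004 -0.001
 -0.001 -0.003]
long 0.04482124285000127 1.400363236317939
0.112 [0.43341243 0.30203442 0.112     ] [0.45794981 0.31998328 0.112     ] ang 0.6315494255947383 dial 2.8065562005943825
0.114 [0.43342714 0.30193368 0.114     ] [0.45782917 0.31978354 0.114     ] ang 0.631549425594738 dial 2.8065562005943825
0.116 [0.43344185 0.30183294 0.116     ] [0.45770854 0.3195838  0.116     ] ang 0.6315494255947378 dial 2.806556200594383
[0.43430478 0.30048066 0.1140738 ] [array([0.446, 0.311, 0.116]), array([0.424, 0.29 , 0.114]), array([0.441, 0.286, 0.08 ]), array([0.381, 0.325, 0.069]), array([0.344, 0.398, 0.   ])]
[[0.356 0.342 0.07 ]
 [0.474 0.378 0.07 ]
 [0.51  0.262 0.07 ]
 [0.392 0.225 0.07 ]] [0.43284754 0.3020239  0.07      ]
```

Confirmed: this is the smallest dial, box 130 mm, with the long tick at index 4. The dial axis is at (0.4327, 0.302) and the dial reads about 2.80. The bar lies at world angle 0.63, so the jaws go at -0.94.

Call:
play_rows --pt "2 2.5 0 0.14 0 0" --pt "4 5 0 0.28 0 0" --pt "6 7.5 -0.1 0.42 0 0" --pt "8 9 -0.2 0.56 0 0" --pt "10 10.27 -0.24 0.7 0 0" --pt "12 10.27 -0.24 0.84 0 0" --pt "14 10.27 -0.24 0.94 0 0" --pt "14 10.27 -0.24 0.94 0 0" --pt "16 10.27 -0.24 0.94 0 0" --pt "18 10.27 -0.24 0.94 0 0" --pt "20 10.27 -0.24 0.94 0 0" --pt "20.7 10.27 -0.24 0.94 0 0" --pt "20.7 10.27 -0.24 0.94 0 0" --pt "20.7 10.27 -0.24 0.94 0 0" --fingers 0.2 --grip_force 20

```text
time_s: 4.65
eef_pos: [0.4334, 0.303, 0.0867]
tool_rot: [0.631, 0.321, 0.63, -0.319]
force: [0.5, 0.1, -0.3]
finger_gap: 0.604
```

Call:
play_rows --pt "0 0 0 0 0 0" --pt "0 0 0 0 0 0" --pt "0 0 0 0 0 0" --pt "0 0 0 0 0 0" --pt "0 0 0 0 0 0" --pt "0 0 0 0 0 0" --pt "0 0 0 0 0 0" --pt "0 0 0 0 0 0" --pt "0 0 0 0 0 0" --pt "0 0 0 0 0 0" --fingers -1

```text
time_s: 5.65
eef_pos: [0.4327, 0.3026, 0.0855]
tool_rot: [0.631, 0.32, 0.63, -0.32]
force: [1.5, -1.5, 1.3]
finger_gap: 0.146
```

Run:
```python
from h import *
s=bot.get_state();print(s['eef_pos'],s['force'],s['moment'],s['finger_gap'],s['time_s']);c=bot.capture('wrist');save(c,'w2.png')
R=quatR(s['tool_rot']);print('jaw',np.arctan2(R[1,2],R[0,2]))
```

```text
[0.43270509 0.30261032 0.08554169] [ 1.48581806 -1.52417262  1.33214845] [-0.22013819  0.01614662  0.0321102 ] 0.14624758227440726 5.65
jaw -0.9399548236503141
```

View pics/w2.png

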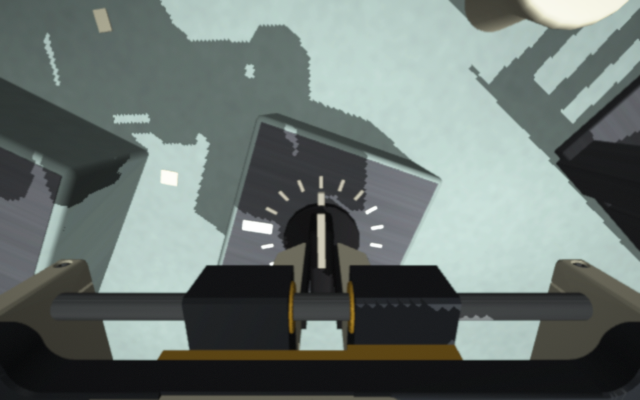

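The jaws hold the bar at a gap of 13.5 mm. The white pointer at (320,220) is four ticks from the long tick at (257,227). I'll turn it anticlockwise by 1.40.

Call:
play_rows --pt "0 0 0 -0.12 0 0" --pt "0 0 0 -0.25 0 0" --pt "0 0 0 -0.38 0 0" --pt "0 0 0 -0.51 0 0" --pt "0 0 0 -0.64 0 0" --pt "0 0 0 -0.77 0 0" --pt "0 0 0 -0.9 0 0" --pt "0 0 0 -1.03 0 0" --pt "0 0 0 -1.16 0 0" --pt "0 0 0 -1.28 0 0" --pt "0 0 0 -1.37 0 0" --pt "0 0 0 -1.41 0 0" --pt "0 0 0 -1.41 0 0" --pt "0 0 0 -1.41 0 0"

```text
time_s: 7.1
eef_pos: [0.4304, 0.3031, 0.0855]
tool_rot: [0.686, -0.164, 0.689, 0.165]
force: [-6.4, 1.8, 5.6]
finger_gap: 0.148
```

Run:
```python
from h import *
s=bot.get_state();print(s['eef_pos'],s['force'],s['moment'],s['finger_gap'],s['time_s']);c=bot.capture('wrist');save(c,'w3.png')
R=quatR(s['tool_rot']);print('jaw',np.arctan2(R[1,2],R[0,2]))
```

```text
[0.43039413 0.30307834 0.08550011] [-6.41163558  1.75175257  5.61529521] [0.21538219 1.15501078 0.03825207] 0.14771228522659452 7.1
jaw 0.4701136496399529
```

View pics/w3.png

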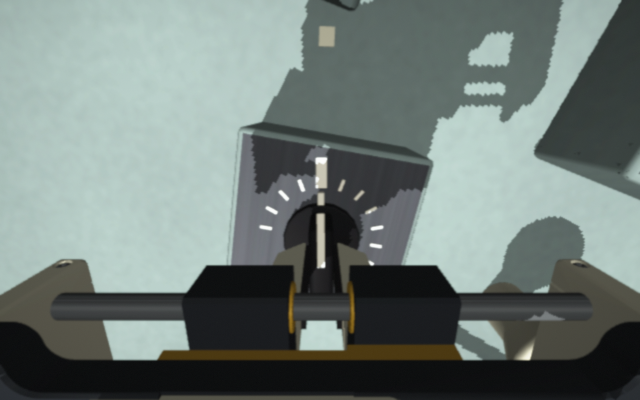

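The pointer is in line with the long tick at (321,170). Releasing and lifting.

Call:
play_rows --pt "0 0 0 0 0 0" --pt "0 0 0 0 0 0" --pt "0 0 0 0 0 0" --pt "0 0 0 0 0 0" --pt "0 0 0 0 0 0" --pt "-1 0 0 0 0 0" --pt "-3 0 0 0 0 0" --pt "-6 0 0 0 0 0" --pt "-10 0 0 0 0 0" --pt "-14 -2 0 0 0 0" --pt "-18 -5 0 0 0 0" --pt "-20 -8 0 0 0 0" --pt "-20 -10 0 0 0 0" --pt "-20 -10 0 0 0 0" --pt "-20 -10 0 0 0 0" --pt "-20 -10 0 0 0 0" --fingers 0.6

```text
time_s: 8.75
eef_pos: [0.4772, 0.2143, 0.2853]
tool_rot: [0.687, -0.165, 0.688, 0.165]
force: [-0.3, 0.1, -0.3]
finger_gap: 0.8
```

Run:
```python
from h import *
s=bot.get_state();print(s['eef_pos'],s['tool_rot'],s['force'],s['finger_gap'],s['time_s']);c=bot.capture('wrist');save(c,'w4.png')
u,v=proj(c,np.array([.4327,.302,.07]),s);print(u,v);u=int(u);v=int(v);save(c,'w4c.png',(max(u-70,0),max(v-70,0),u+70,v+70),5);print(max(u-70,0),max(v-70,0))
```

```text
[0.47723555 0.21426123 0.2853099 ] [ 0.68732631 -0.16475852  0.68790337  0.16500341] [-0.31408739  0.12135134 -0.32081182] 0.8001616262548193 8.75
320.3298137447994 93.64025717946562
250 23
```

View pics/w4c.png

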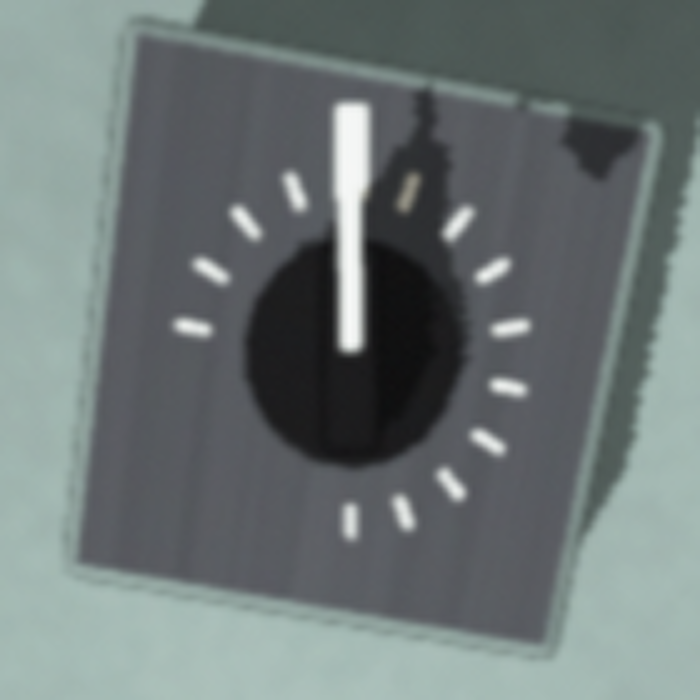

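View pics/w4.png

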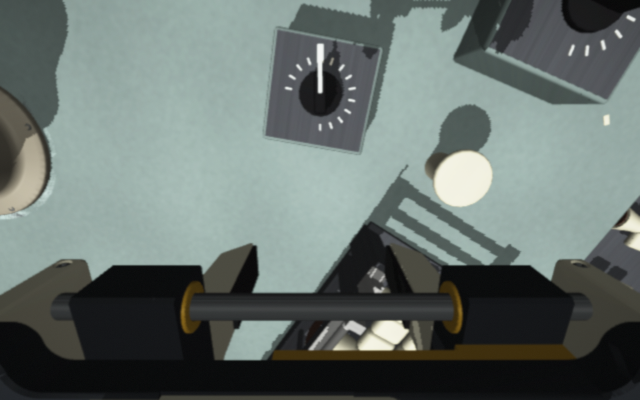

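The dial matches: the pointer at (320,70) sits on the long tick. Next I'll look at the bolt from above.

Call:
play_rows --pt "-1 -4 -1 0.07 0 0" --pt "-2 -8 -2 0.14 0 0" --pt "-3 -12 -3 0.21 0 0" --pt "-3 -16 -4 0.28 0 0" --pt "-3 -20 -5 0.35 0 0" --pt "-3 -24 -5.5 0.42 0 0" --pt "-3 -27.7 -5.9 0.47 0 0" --pt "-3 -27.7 -5.9 0.47 0 0" --pt "-3 -27.7 -5.9 0.47 0 0" --pt "-3 -27.7 -5.9 0.47 0 0"

```text
time_s: 9.8
eef_pos: [0.5505, -0.0586, 0.3155]
tool_rot: [0.707, -0.001, 0.707, 0.001]
force: [-0.8, 0.6, -0.7]
finger_gap: 0.799
```

Run:
```python
from h import *
s=bot.get_state();print(s['eef_pos'],s['tool_rot'],s['force'],s['finger_gap'],s['time_s']);c=bot.capture('wrist');save(c,'w5.png')
np.savez('w5.npz',**c)
for l in ['bolt','bolt_knob','keeper_lip','gate_hinge']:
    print(l,[(np.round(x['xyz'],3).tolist(),round(x['score'],2),proj(c,np.array(x['xyz']),s).round().tolist()) for x in bot.boxes_of('wrist',l)[:3]])
```

```text
[ 0.55047952 -0.0586098   0.31546062] [ 7.06968132e-01 -5.01765954e-04  7.07244603e-01  9.37685549e-04] [-0.83371585  0.56142174 -0.69127035] 0.7994207830181165 9.8
bolt [([0.578, 0.025, 0.156], 0.81, [346.0, 107.0])]
bolt_knob [([0.583, 0.025, 0.154], 0.98, [350.0, 107.0])]
keeper_lip [([0.585, 0.114, 0.146], 0.51, [355.0, 14.0]), ([0.692, -0.0, 0.058], 0.34, [421.0, 126.0])]
gate_hinge [([0.571, -0.004, 0.134], 0.57, [338.0, 133.0])]
```

View pics/w5.png

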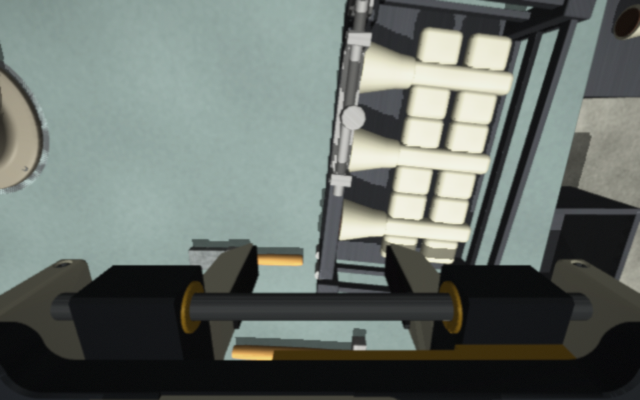

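Run:
```python
from h import *
s=bot.get_state();c=bot.capture('wrist')
save(c,'w5c.png',(300,0,400,140),5)
d=c['depth']
# depth points near knob
pts=[];
for v in range(0,260):
    for u in range(310,400):
        if d[v,u]>0:
            X=world(c,u,v,st=s); pts.append((u,v,*X))
pts=np.array(pts);np.save('pts.npy',pts)
k=pts[(pts[:,4]>.205)&(pts[:,4]<.225)];print('knobtop',len(k),k[:,2:].mean(0),k[:,2:].min(0),k[:,2:].max(0),k[:,:2].mean(0))
r=pts[(pts[:,4]>.150)&(pts[:,4]<.160)&(pts[:,2]>.55)&(pts[:,2]<.62)]
print('rod',len(r),r[:,2:].min(0),r[:,2:].max(0));
p=np.polyfit(r[:,3],r[:,2],1);print(p,np.arctan(p[0]))
st_=pts[(pts[:,4]>.165)&(pts[:,4]<.176)];print('straps',len(st_),st_[:,2:].min(0),st_[:,2:].max(0),st_[::4,2:].round(3)[:25])
k=pts[(pts[:,4]>.178)&(pts[:,4]<.19)&(pts[:,3]>.08)];print('cheek',len(k),k[:,2:].min(0) if len(k) else 0,k[:,2:].max(0) if len(k) else 0)
```

```text
knobtop 479 [0.57990651 0.01666265 0.21471771] [0.56944292 0.00560916 0.20536483] [0.59096871 0.02711975 0.21684844] [352.82881002 116.31524008]
rod 1704 [ 0.56206806 -0.07323718  0.15003874] [0.59802997 0.12431116 0.15997658]
[0.10227287 0.57825841] 0.10191851112657675
straps 594 [ 0.56177574 -0.05752863  0.16549549] [0.59925063 0.11842309 0.17543094] [[0.579 0.118 0.172]
 [0.583 0.118 0.175]
 [0.582 0.118 0.172]
 [0.581 0.118 0.169]
 [0.581 0.117 0.169]
 [0.58  0.095 0.17 ]
 [0.578 0.094 0.172]
 [0.582 0.094 0.17 ]
 [0.586 0.094 0.171]
 [0.589 0.094 0.172]
 [0.579 0.093 0.172]
 [0.583 0.093 0.17 ]
 [0.586 0.093 0.173]
 [0.591 0.093 0.17 ]
 [0.594 0.093 0.171]
 [0.598 0.093 0.172]
 [0.58  0.092 0.171]
 [0.584 0.093 0.17 ]
 [0.588 0.092 0.172]
 [0.591 0.092 0.171]
 [0.595 0.092 0.171]
 [0.599 0.092 0.172]
 [0.58  0.092 0.171]
 [0.584 0.092 0.17 ]
 [0.588 0.092 0.171]]
cheek 0 0 0
```

View pics/w5c.png

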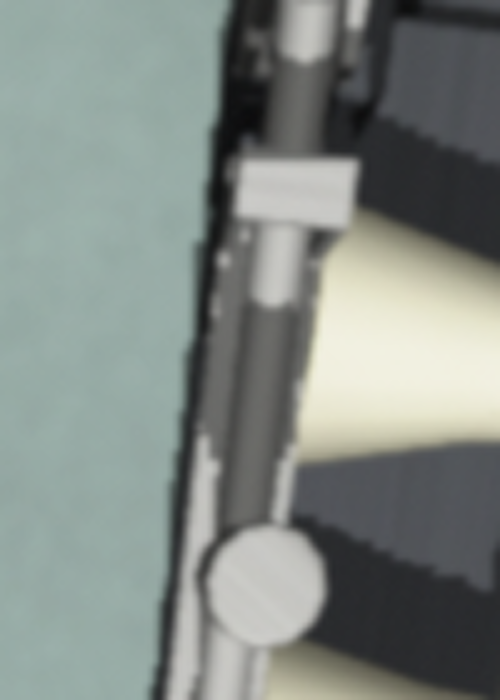

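Run:
```python
from h import *
p=np.load('pts.npy');z=p[:,4]
a=p[(z>.166)&(z<.175)]
A=a[(a[:,3]>.07)&(a[:,3]<.1)][:,2:];B=a[a[:,3]<-.02][:,2:]
f=lambda X:(X.min(0)+X.max(0))/2
print(A.mean(0),f(A),B.mean(0),f(B),len(A),len(B))
d=f(A)-f(B);print('slope',d[0]/d[1]); d=A.mean(0)-B.mean(0);print('slope',d[0]/d[1],np.hypot(d[0],d[1]))
# rod ridge: per y-bin the highest points
r=p[(z>.152)&(z<.1595)&(p[:,2]>.56)&(p[:,2]<.6)]
from numpy import polyfit
m=np.ones(len(r),bool)
for _ in range(8):
    q=polyfit(r[m,3],r[m,2],1);m=np.abs(r[:,2]-np.polyval(q,r[:,3]))<.006
print(q,m.sum(),'x at knob',np.polyval(q,.0167))
```

```text
[0.58775905 0.08813042 0.17099047] [0.58786706 0.08817601 0.17000564] [ 0.5732972  -0.05073533  0.17092485] [ 0.57321794 -0.05077609  0.16952481] 342 231
slope 0.10542573057377867
slope 0.10414265825277512 0.1396167729332688
[0.10429978 0.57842247] 1536 x at knob 0.5801642793152303
```

Knob at (0.580, 0.0166), top at 0.2147, which agrees with 215 mm. The gate yaw is -0.104, from the straps at (358,40) and (341,180), 140 mm apart. Going down on the knob with the jaws across the gate.

Call:
play_rows --pt "1 3 1 0.05 0 0" --pt "2 5.5 2 0.1 0 0" --pt "4 7.5 2.97 0.104 0 0" --pt "6 7.5 2.97 0.104 0 0" --pt "8.5 7.5 2.97 0.104 0 0" --pt "11 7.5 2.97 0.104 0 0" --pt "13 7.5 2.97 0.104 0 0" --pt "13.75 7.5 2.97 0.104 0 0" --pt "13.75 7.5 2.97 0.104 0 0" --pt "13.75 7.5 2.97 0.104 0 0" --pt "13.75 7.5 2.97 0.104 0 0"

```text
time_s: 11.2
eef_pos: [0.5812, 0.0149, 0.1794]
tool_rot: [0.707, 0.037, 0.705, -0.037]
force: [0.2, 0.8, 0.4]
finger_gap: 0.802
```

Run:
```python
from h import *
s=bot.get_state();print(s['eef_pos'],s['tool_rot'],s['force'],s['finger_gap'],s['time_s']);c=bot.capture('wrist');save(c,'w6.png')
```

```text
[0.58119099 0.01486837 0.17940997] [ 0.70704105  0.036698    0.70526289 -0.03674857] [0.17416197 0.79983619 0.44289343] 0.8018463755895643 11.2
```

View pics/w6.png

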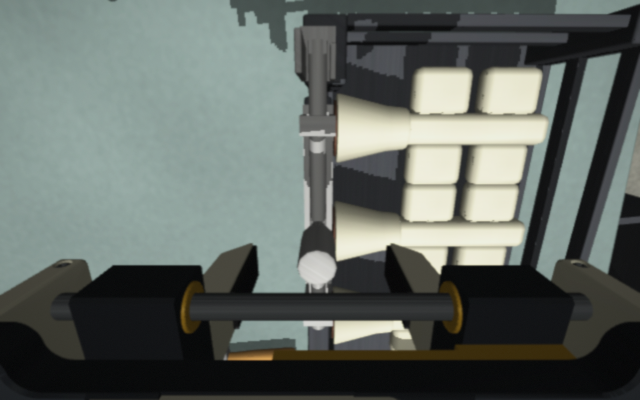

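The knob is centred between the jaws at (318,267) and the rod runs straight up the image, so the yaw is right. Closing.

Call:
play_rows --pt "0.1 0.15 -0.1 0 0 0" --pt "0.1 0.15 -0.1 0 0 0" --pt "0.1 0.15 -0.1 0 0 0" --pt "0.1 0.15 -0.1 0 0 0" --pt "0.1 0.15 -0.1 0 0 0" --pt "0.1 0.15 -0.1 0 0 0" --pt "0.1 0.15 -0.1 0 0 0" --pt "0.1 0.15 -0.1 0 0 0" --pt "0.1 0.15 -0.1 0 0 0" --pt "0.1 0.15 -0.1 0 0 0" --pt "0.1 0.15 -0.1 0 0 0" --pt "0.1 0.15 -0.1 0 0 0" --fingers -1 --grip_force 35

```text
time_s: 12.45
eef_pos: [0.5789, 0.0166, 0.177]
tool_rot: [0.706, 0.037, 0.707, -0.037]
force: [-4.6, 0.2, 2.0]
finger_gap: 0.228
```

Call:
play_rows --pt "-0.4 0 0 0 0 0" --pt "-0.8 0 0 0 0 0" --pt "-1.2 0 0 0 0 0" --pt "-1.6 0 0 0 0 0" --pt "-1.6 0 0 0 0 0" --pt "-1.6 0 0 0 0 0" --pt "-1.6 0 0 0 0 0"

```text
time_s: 13.15
eef_pos: [0.5789, 0.0165, 0.1929]
tool_rot: [0.706, 0.037, 0.707, -0.037]
force: [-6.4, 0.8, -4.1]
finger_gap: 0.225
```

Run:
```python
from h import *
s=bot.get_state();print(s['eef_pos'],s['tool_rot'],s['force'],s['moment'],s['finger_gap'],s['time_s']);c=bot.capture('wrist');save(c,'w7.png')
```

```text
[0.5789208  0.01653783 0.19286954] [ 0.70554275  0.03671485  0.70676196 -0.03672831] [-6.39682765  0.8408525  -4.08524673] [-0.00457762  0.95156536  0.05365875] 0.22530616190862676 13.15
```

View pics/w7.png

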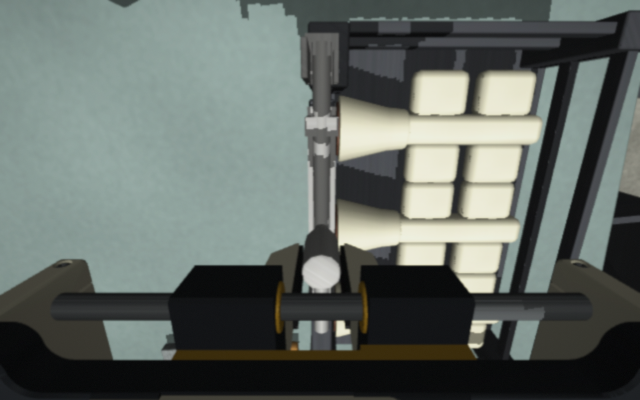

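The bolt came up with the gripper: weight -4.1 N, and the knob still sits in the pads at (321,270). Drawing it back.

Call:
play_rows --pt "0 -0.3 0 0 0 0" --pt "0 -0.7 0 0 0 0" --pt "0 -1.1 0 0 0 0" --pt "0 -1.5 0 0 0 0" --pt "0 -1.9 0 0 0 0" --pt "0 -2.3 0 0 0 0" --pt "0 -2.7 0 0 0 0" --pt "0 -3.1 0 0 0 0" --pt "0 -3.5 0 0 0 0" --pt "0 -3.9 0 0 0 0" --pt "0 -4.2 0 0 0 0" --pt "0 -4.4 0 0 0 0" --pt "0 -4.4 0 0 0 0" --pt "0 -4.4 0 0 0 0" --pt "0 -4.4 0 0 0 0"

```text
time_s: 14.7
eef_pos: [0.5744, -0.0262, 0.1928]
tool_rot: [0.706, 0.037, 0.707, -0.036]
force: [-5.0, 3.7, -3.9]
finger_gap: 0.228
```

Run:
```python
from h import *
s=bot.get_state();print(s['eef_pos'],s['tool_rot'],s['force'],s['moment'],s['finger_gap'],s['time_s']);c=bot.capture('wrist');save(c,'w8.png')
```

```text
[ 0.57442392 -0.02618787  0.19280645] [ 0.70554877  0.03729891  0.70676218 -0.03601313] [-5.02848146  3.70995831 -3.86195101] [ 0.64387129  0.8852675  -0.0509136 ] 0.22775846452275952 14.7
```

View pics/w8.png

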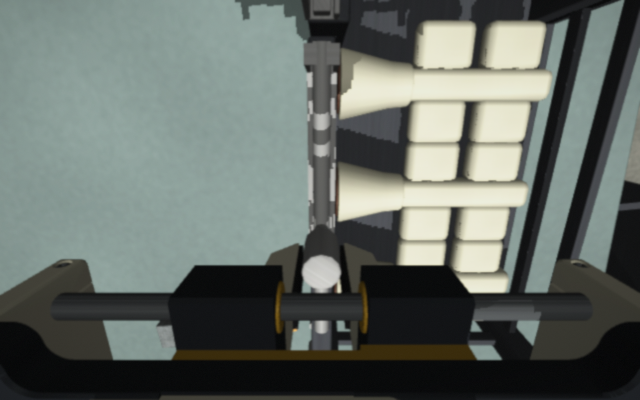

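Drawn about 43 mm with the knob still centred in the pads. Swinging the gate along its arc (radius 177 mm) to 0.27 rad.

Call:
play_rows --pt "0 0 -0.53 -0.03 0 0" --pt "0 -0.03 -1.06 -0.06 0 0" --pt "0 -0.07 -1.59 -0.09 0 0" --pt "0 -0.13 -2.12 -0.12 0 0" --pt "0 -0.2 -2.65 -0.15 0 0" --pt "0 -0.29 -3.17 -0.18 0 0" --pt "0 -0.39 -3.69 -0.21 0 0" --pt "0 -0.51 -4.21 -0.24 0 0" --pt "0 -0.64 -4.72 -0.27 0 0" --pt "0 -0.64 -4.72 -0.27 0 0" --pt "0 -0.64 -4.72 -0.27 0 0" --pt "0 -0.64 -4.72 -0.27 0 0" --pt "0 -0.64 -4.72 -0.27 0 0"

```text
time_s: 16.05
eef_pos: [0.5293, -0.0273, 0.1938]
tool_rot: [0.706, -0.058, 0.703, 0.059]
force: [2.6, 6.6, -4.6]
finger_gap: 0.225
```

Run:
```python
from h import *
s=bot.get_state();print(s['eef_pos'],s['tool_rot'],s['force'],s['moment'],s['finger_gap'],s['time_s'],np.abs(s['dq']).max());c=bot.capture('wrist');save(c,'w9.png')
H=np.array([.557,-.2022]);r=s['eef_pos'][:2]-H;print('gate',np.arctan2(-r[0],r[1])+.1045,np.hypot(*r))
c=bot.capture('scene');save(c,'scene9.png')
c=bot.capture('side');save(c,'side9.png')
```

```text
[ 0.52927661 -0.027299    0.19377504] [ 0.70636386 -0.05788656  0.70297931  0.05932386] [ 2.58708563  6.57870296 -4.58126399] [ 1.02385357 -0.26544043 -0.15669171] 0.22528595106368596 16.05 0.0019345652016336578
gate 0.26170120164766253 0.17708457540717445
```

View pics/w9.png

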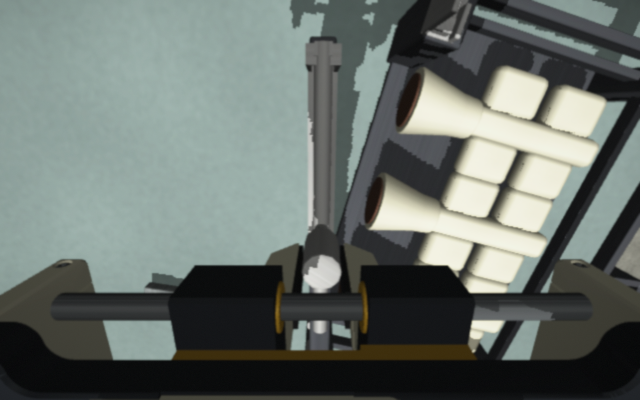

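View pics/scene9.png

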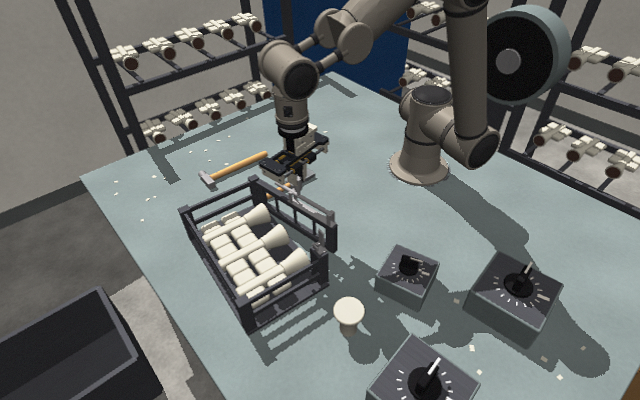

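View pics/side9.png

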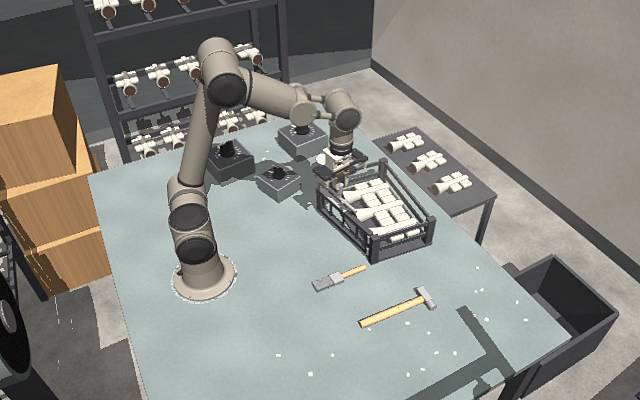

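The gate stands open: its far edge is at wrist (322,45), parallel to the jaws' frame, and the post is at (440,30). The cup, brush and hammer are where they were, and the arm is still. Handing in.

Run:
```python
from h import *
print(bot.finish_job()); s=bot.get_state();H=np.array([.557,-.2022]);r=s['eef_pos'][:2]-H;print('gate',np.arctan2(-r[0],r[1])+.1045,s['finger_gap'],s['force'])
```

```text
the job is handed in; nothing more can be done
None
the job is handed in; nothing more can be done
```

I turned the smallest fan dial anticlockwise by about 1.4 rad onto its long tick and let go. I then lifted the bolt 16 mm by its knob, drew it back about 43 mm and swung the gate open. The job was handed in at about 16 s with the gripper still holding the knob; no verdict was reported.

- **Dial:** the picture taken after I let go showed the pointer lying on the long, thick tick.
- **Gate and bolt:** from the arm's pose the gate stands at about 0.26 rad, a gap of about 80 mm. I did not measure that gap in a picture.
- **Grip:** the fingers were stopped on the knob at about 21 mm with the grip set to 35 N. The contact force itself was not measured. The arm was still, with joint speeds under 0.002 rad/s.
- **Bystanders:** the cup, brush and hammer show no movement between the first and last pictures, compared by eye.

The state could not be read after handing in, so these checks are from just before it. No check failed or disagreed.

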